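Roll the pipe offcut up to the stop and swing the keeper behind it

ROBOT

A 6-joint arm with a two-finger parallel gripper is mounted at the origin on the work surface; the furniture and walls round the work are solid. World frame = base frame: x ahead of the robot, y to its left, z up, the work surface at z = 0. Lengths are in m, angles in degrees, forces in N, time in s.
With the tool pointing down it reaches from about 0.3 to 0.75 m from the base axis. Payload 8.5 kg.
Tool frame: the origin (TCP) lies midway between the tips of the shut fingers; the grasp point (between the pads) lies 19 mm behind it; y points along the fingers, x is the direction in which the jaws open and shut, and the axes are right-handed (so a half turn about y gives the same grasp; the last joint's range is limited). The gripper opens to 85 mm and grips with 20 to 120 N. Pads are 22 mm wide; open, the fingers measure 114 mm over their backs; the gripper's body (76 mm by 85 mm) begins 54 mm behind the grasp point. The pads swing forward as they close: fully open they stand 13 mm farther back than shut.
Start: joints at [60.774, 21.807, 74.336, -0, 83.858, -12.336], TCP at [0.16, 0.526, 0.231] pointing down, gripper open.
Joint ranges: [-178.18, 178.18], [-50.72, 133.34], [12.68, 142.11], [-81.47, 261.47], [9.98, 163.14], [-165.26, 165.26]. Speed limits (degrees/s): [136.94, 136.94, 180, 180, 180, 180].

INTERFACE

Orientations are given as a 3x3 rotation matrix whose columns are the frame's x, y, z axes.
In Python, from rig import env gives the robot as it stands.
- The arm moves only by the tool carry_out, never from a script. Its argument "plan" is a list of rows, each a list of 3 entries, a list of its own where there are three numbers: the shift along the tool's x, y, z in m, then the turn, a rotation vector about the tool's x, y, z in degrees, then the finger opening in m, from 0 to 0.0854. In form: [[[dx, dy, dz], [ax, ay, az], jaw], ...]. A call has 1 to 8 rows; each row shifts and turns the commanded pose from where the row before left it, along the tool's axes as they then stand; what a row does not reach is not made up. A row lasts 1/8 s, in which the tool goes at most 62.5 mm and 10.7 degrees, less where a joint would pass 70% of its speed; a pose out of reach is approached as far as the arm can. A call is refused whole if a number of a shift passes 0.0625 or a number of a turn 10.7, either way. A call with a gripper value outside its range is refused whole. The fingers move at their own pace and stop on an object; "force" is the grip in N (left out, the last holds). Time passes only in rows, so rows that do not move let the fingers close. It gives the time, the measured TCP pose, the force and the opening at its end, in the units of the state.
- env.observe(): the state, without advancing time (a new reading comes with each control period).
- env.get_image(name): name is "side" or "top" or "wrist"; returns a dict with "image" (400x640x3 uint8, red, green, blue), "vfov" (degrees; the focal length in pixels is half the picture's height over the tangent of half this angle, whatever the lens; pixels are square), "cx", "cy" (the principal point, pixels), "rvec" (rotation vector, rad) and "tvec" (3), from world to camera coordinates, as OpenCV has them; the wrist camera has in their place "tool_from_camera" (4x4, takes a point from camera to tool coordinates, whose origin is the TCP and whose axes are the tool frame's). Camera axes: x right, y down, z forward; pixel columns grow to the right and rows downward; lengths in m; the calibration is good to about 2 mm. The wrist camera is an equidistant fisheye: a pixel r from the principal point sees the ray r / f radians off the axis. A picture is of the moment at which its call begins: read the wrist's pose just before it. There is no depth.
- env.close_job(): hands the job in, once; it reports no verdict.
Trained networks look in a picture, given as the dict that the camera call returned (one of the last four; its "shot" number tells which), for a name from the list of things; names that differ only in an ending like _2 or _b are one class to them, and where a whole thing is asked for, a point or a joint stands for the part that bears it (a point fixed in the world has none). Each returns a list of dicts, best first, with "conf" (0 to 1); they miss things now and then, are a little off and sometimes report something else, mostly with a low value. They report only what shows in the picture. A call takes as long as a camera call. They do not tell look-alikes from the thing itself.
- env.outline_of(target, picture): "mask" (400x640 bool, what is visible of it) and "pixel" ([row, column] in pixels, amid what is visible of it).
The state is a dict: "time_s": time; "q": joint angles; "qvel": joint speeds; "joint_efforts": joint torques, N m; "position": TCP position; "tool_rot": TCP orientation; "ft_force": force on the tool from outside, world axes, zero at the start; "wrist_torque": the same for the moment, N m; "grip_width": finger opening in m.
Only numpy, scipy, OpenCV 4.12 (cv2) and the standard library are available. Lean on these libraries where they do the work, as an engineer would, in place of code of your own. Each camera call takes 0.05 s, during which the arm holds its last target.

TASK

With the fingertips, push the round pipe offcut up its sloped gutter, over the crest, so that it rests in the dip against the stop plate; then push the pivoted keeper arm fully across the gutter behind it, so that it cannot roll back. Only push: do not lift the pipe out of the gutter or carry it, and leave the tools and parts lying round the gutter where they are.

Things in the scene. Friction and masses are not known exactly. Their poses are not given: they have to be found in the camera images.
- gutter: Steel trough on a plywood board, fixed to the bench; place and heading vary. Origin on the bench top under the crest, on the centre line; x points uphill along the gutter, y across, z up. Clear width 84 mm; walls 4 mm thick, 22 mm above the floor. Board 12 mm thick, x -162 to +118, y -59 to +91 mm. Upright stop plate: face at x = +75, top at z = 112 mm. Keeper post outside the +y wall.
- crest (a point): Top of the trough floor on the centre line: x = 0, z = 60 mm in the gutter's frame. From here the floor falls at 8 deg towards -x to the low end and at 7 deg towards +x to the stop plate.
- low_end (a point): Open low end of the trough floor: x = -150, y = 0, z = 39 mm in the gutter's frame. A lip 6 mm high across the floor, near x = -142 mm, keeps the pipe from rolling out; otherwise this end is open, free for fingers.
- pipe: Smooth, oiled steel pipe offcut (friction about 0.25), black plugs in both ends (solid), 60 mm diameter, 78 mm long, 0.25 to 0.5 kg. Origin at its centre; its y is the pipe's axis, across the gutter (x, z turn as it rolls). Starts against the lip, centre at x = -125, z = 73 mm in the gutter's frame. Let go on the slope it rolls back to the lip; with its centre past the crest it rolls on to the stop.
- seat (a point): Where the pipe's centre is when it rests against the stop: x = 45, y = 0, z = 85 mm in the gutter's frame.
- keeper (a joint): Keeper angle, rad: 0 = closed at its end stop, arm straight across the gutter (pointing to the gutter's -y) just behind the seated pipe. Grows as the arm swings downhill and outwards; at 1.57 it lies along the +y wall pointing downhill. Starts at 1.6 to 1.95 (limit 2.1). Stays where left; turning it takes about 0.6 N at the peg.
- keeper_pivot (a point): The keeper's upright pivot axis, at the height of the middle of the arm, 91 mm above the bench; x = 4, y = 66 mm in the gutter's frame, outside the +y wall.
- keeper_peg (a point): Middle of the upright peg (12 mm diameter, z = 95 to 120 mm above the bench) on the keeper arm, 70 mm from the pivot. The arm is a flat steel bar 14 mm wide, 8 mm thick (z = 87 to 95 mm above the bench), ending 14 mm past the peg; arm or peg may be pushed from the side.
- pliers_red: Bystander, not to be disturbed: red-handled pliers, 55 x 185 x 14 mm, lying flat on the bench; origin on its underside near the middle.
- tape_2: Bystander, not to be disturbed: small roll of black tape, 62 mm across, 19 mm high, lying flat on the bench; origin on its underside near the middle.
- steel_offcut: Bystander, not to be disturbed: short flat steel offcut, 20 x 85 x 12 mm, lying on the bench; origin on its underside near the middle.
- try_square: Bystander, not to be disturbed: try square with wooden stock, 159 x 100 x 18 mm, lying flat on the bench; origin on its underside near the middle.
Not all that is in view belongs to the job. Of the things that look like the pipe, the larger one is meant.

How it is judged:
By the outcome, as a careful person would: the job done as asked, in the order asked, and still so for the second after the job is handed in, with the robot touching nothing.
It also fails if it takes over 51 s, if anything falls off the work surface, if the arm or the gripper's body presses on something with over 40 N, if the wrist force passes 120 N, or if a joint passes its speed limit or range.

## Working session

There is one attempt and no reset: what is moved stays moved. The work goes in short steps, Python scripts to look and compute and a tool call to move; the robot and the scene stay as the last step left them, time stands still between calls to the robot, and variables do not carry over. Pictures are saved under pics/ and viewed, and the job is handed in when it is done.

Besides the shell and the picture viewer there is one more tool, called after "Call:" by a JSON object that holds its "fn" and its "kwargs", one argument or row to a line. carry_out: Moves the arm, as the interface text tells. Its arguments: {"type":"object","properties":{"plan":{"type":"array","items":{"type":"array"}},"force":{"type":"number"}},"required":["plan"]}

```bash
mkdir -p pics; ls; cat > h.py <<'E'
import numpy as np, cv2
from rig import env
def save(d,n): cv2.imwrite(f'pics/{n}.png', cv2.cvtColor(d['image'],cv2.COLOR_RGB2BGR))
E
python3 - <<'E'
from h import *
s=env.observe(); print(s)
for n in ['side','top','wrist']:
    d=env.get_image(n); save(d,n+'0'); print(n,{k:v for k,v in d.items() if k!='image'})
    for t in ['pipe','gutter','keeper','keeper_peg']:
        try: print(t,[(round(r['conf'],2),r['pixel']) for r in env.outline_of(t,d)])
        except Exception as e: print(t,e)
E
```

```text
pics
{'time_s': 0.0, 'q': array([ 6.07735883e+01,  2.18399986e+01,  7.43869733e+01,  1.49404454e-03,
        8.38589455e+01, -1.23356388e+01]), 'qvel': array([-0.03538825,  0.07259222,  0.03939741,  0.03126156,  0.1779798 ,
       -0.13902709]), 'joint_efforts': array([ 5.60285152e-04, -4.48453939e+01, -2.31274742e+01, -2.51497722e-04,
        4.80370276e-03,  3.77880639e-06]), 'position': array([0.15964006, 0.52599648, 0.23070802]), 'tool_rot': array([[ 2.90550240e-01, -7.54794351e-04, -9.56859440e-01],
       [ 9.56858625e-01, -1.29598551e-03,  2.90551014e-01],
       [-1.45938224e-03, -9.99998875e-01,  3.45682585e-04]]), 'ft_force': array([-0.64540372,  0.27958082,  0.86384687]), 'wrist_torque': array([-0.01236326, -0.00363971, -0.01051588]), 'grip_width': 0.085267364912966}
side {'vfov': 57.67672725680479, 'cx': 325.80185461442704, 'cy': 203.09740570223474, 'rvec': array([ 0.18934895, -2.63980674,  1.56064697]), 'tvec': array([0.52179772, 0.05914552, 1.01529965]), 'shot': 1}
pipe [(0.62, [207.7, 323.2]), (0.56, [205.3, 374.6])]
gutter [(0.62, [244.4, 306.3]), (0.27, [247.7, 382.4
[... 294 characters left out ...]
}
pipe [(0.82, [249.1, 385.0]), (0.7, [198.6, 338.5])]
gutter [(0.73, [189.0, 296.4])]
keeper [(0.53, [211.8, 296.5]), (0.22, [196.2, 294.7])]
keeper_peg []
wrist {'vfov': 65.70646984690485, 'cx': 319.42252336772157, 'cy': 204.54158855900337, 'tool_from_camera': array([[ 9.99997731e-01,  2.12996009e-03,  4.60737719e-05,
         2.67211401e-04],
       [ 6.23140802e-04, -3.13102827e-01,  9.49719027e-01,
        -1.41844817e-01],
       [ 2.03728945e-03, -9.49716843e-01, -3.13103444e-01,
         8.00782466e-02],
       [ 0.00000000e+00,  0.00000000e+00,  0.00000000e+00,
         1.00000000e+00]]), 'shot': 3}
pipe [(0.53, [356.0, 95.5])]
gutter [(0.77, [384.1, 174.7])]
keeper []
keeper_peg []
```

View pics/side0.png

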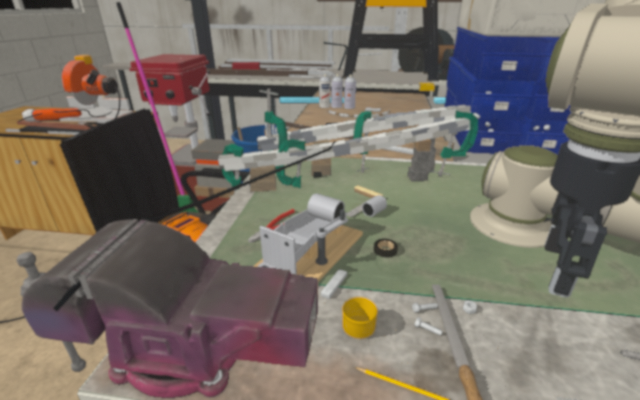

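View pics/top0.png

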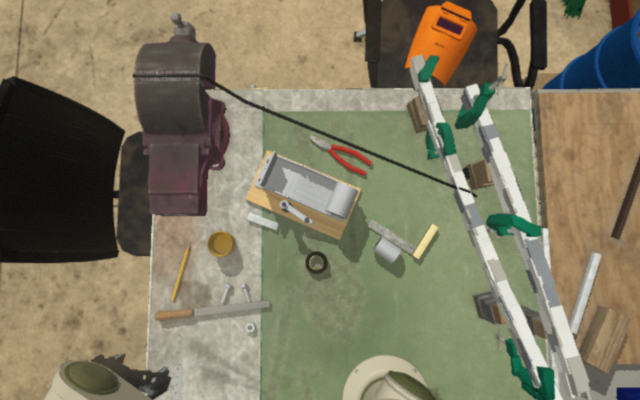

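View pics/wrist0.png

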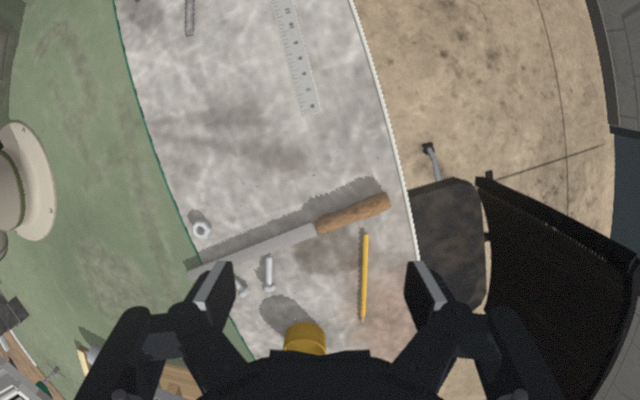

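The top view shows the gutter at (305,190), with the stop plate at (265,170) and the low end to the right. There are two pipe candidates: A at (340,200), in the low end of the gutter, and B at (387,250), on the bench beside the try square. A fits because it is in the gutter and looks larger. I'll check both in an enlarged crop.

```bash
python3 - <<'E'
from h import *
a=cv2.imread('pics/top0.png')[130:280,230:450]; cv2.imwrite('pics/topc.png',cv2.resize(a,None,fx=3.6,fy=3.6,interpolation=cv2.INTER_CUBIC))
a=cv2.imread('pics/side0.png')[170:310,230:430]; cv2.imwrite('pics/sidec.png',cv2.resize(a,None,fx=4,fy=4,interpolation=cv2.INTER_CUBIC))
E
```

```text
(no output)
```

View pics/topc.png

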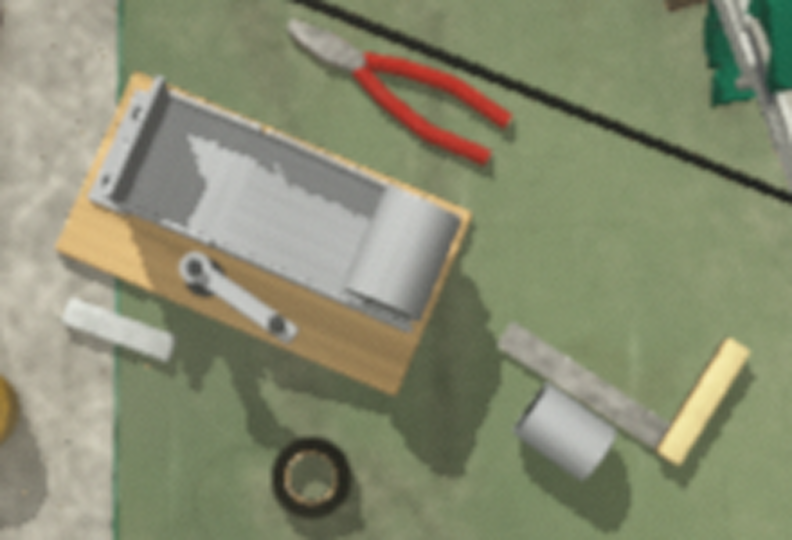

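View pics/sidec.png

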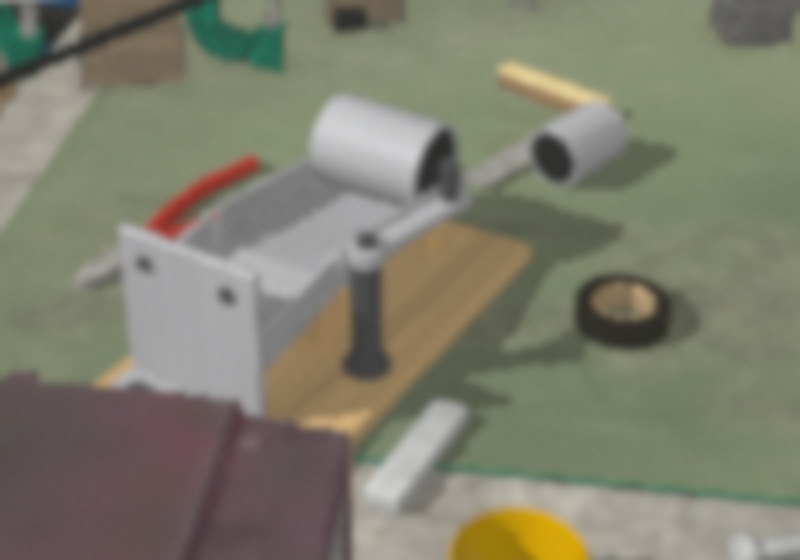

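```bash
cat >> h.py <<'E'
CAM={'top':dict(vfov=52.75228453252047,cx=319.9204668985536,cy=195.867420372048,rvec=np.array([2.15421579,-2.16481814,0.11961254]),tvec=np.array([0.16996953,0.52689874,1.04469372])),
'side':dict(vfov=57.67672725680479,cx=325.80185461442704,cy=203.09740570223474,rvec=np.array([0.18934895,-2.63980674,1.56064697]),tvec=np.array([0.52179772,0.05914552,1.01529965]))}
def K(c):
    f=200/np.tan(np.radians(c['vfov'])/2); return np.array([[f,0,c['cx']],[0,f,c['cy']],[0,0,1.]])
def proj(cam,P):
    c=CAM[cam]; return cv2.projectPoints(np.array(P,float).reshape(-1,3),c['rvec'],c['tvec'],K(c),None)[0][:,0]
def unproj(cam,uv,z):
    c=CAM[cam]; R=cv2.Rodrigues(c['rvec'])[0]; o=-R.T@c['tvec']; d=R.T@np.linalg.inv(K(c))@np.array([uv[0],uv[1],1.])
    return o+d*(z-o[2])/d[2]
def tri(uv1,uv2,c1='top',c2='side'):
    P=[]
    for c in (c1,c2):
        C=CAM[c]; P.append(K(C)@np.c_[cv2.Rodrigues(C['rvec'])[0],C['tvec']])
    X=cv2.triangulatePoints(P[0],P[1],np.array(uv1,float).reshape(2,1),np.array(uv2,float).reshape(2,1)); return (X[:3]/X[3]).ravel()
def G2W(p,P):
    P=np.array(P,float).reshape(-1,3); c,s=np.cos(p[2]),np.sin(p[2])
    return np.c_[p[0]+c*P[:,0]-s*P[:,1],p[1]+s*P[:,0]+c*P[:,1],P[:,2]]
E
python3 - <<'E'
from h import *
from scipy.optimize import least_squares
for c in CAM:
    R=cv2.Rodrigues(CAM[c]['rvec'])[0]; print(c,-R.T@CAM[c]['tvec'])
t=lambda u,v:(u/3.6+230,v/3.6+130)
s=lambda u,v:(u/4+230,v/4+170)
obs=[('top',t(470,213),(-.162,-.059,.012)),('top',t(396,393),(-.162,.091,.012)),('top',t(57,248),(.118,.091,.012)),('top',t(137,73),(.118,-.059,.012)),
('top',t(195,266),(.004,.066,.1)),('side',s(532,245),(-.162,.091,.012)),('side',s(366,240),(.004,.066,.1))]
def f(p): return np.concatenate([proj(c,G2W(p,P))[0]-np.array(uv) for c,uv,P in obs])
r=least_squares(f,[.5,.05,1.2]); print(r.x,np.degrees(r.x[2])); print(r.fun.reshape(-1,2).round(1))
p=r.x
W=tri(t(280,325),s(455,160)); print('peg tri',W)
w=unproj('top',t(280,325),.12); 
c,sn=np.cos(p[2]),np.sin(p[2]); d=w[:2]-p[:2]; g=np.array([c*d[0]+sn*d[1],-sn*d[0]+c*d[1]]); print('peg gutter',g, 'r',np.hypot(*(g-[.004,.066])))
print('pipe ctr px',proj('top',G2W(p,[(-.125,0,.073),(.075,.046,.112),(.075,-.046,.112)])),proj('side',G2W(p,[(-.125,0,.073),(.075,.046,.112),(.075,-.046,.112)])))
print('cable end',tri((475,193),(335,145)))
E
```

```text
top [0.40364451 0.16237151 1.09936504]
side [0.39703219 0.92609517 0.53973847]
[0.55890903 0.22648522 1.16216494] 66.58714594793847
[[ 0.9 -0.4]
 [ 0.1  0.7]
 [-0.9  0.2]
 [-0.6 -1. ]
 [-0.1  0.1]
 [ 0.2 -0.2]
 [ 0.3 -0.5]]
peg tri [0.45767159 0.19672647 0.11945146]
peg gutter [-0.06746215  0.08089033] r 0.07299699403718468
pipe ctr px [[341.60957796 201.03814233]
 [260.62608462 184.85910639]
 [275.66714599 151.31753901]] [[326.61877578 207.90696786]
 [295.49707019 237.68844171]
 [261.38544997 225.21189767]]
cable end [ 0.5235482  -0.20772228  0.13026237]
```

Pipe A (top pixel (342,199)) is clearly larger than B and lies in the gutter, so A is the one meant. Next I'll check the vise and cable clearances and work out the approach.

```bash
python3 - <<'E'
from h import *
p=np.array([0.55890903,0.22648522,1.16216494])
def W2G(P):
    d=np.array(P)-[p[0],p[1],0]; c,s=np.cos(p[2]),np.sin(p[2]); return np.array([c*d[0]+s*d[1],-s*d[0]+c*d[1],d[2]])*1000
# cable: plane from top cam through two image pts
C=CAM['top'];R=cv2.Rodrigues(C['rvec'])[0];o=-R.T@C['tvec'];Ki=np.linalg.inv(K(C))
for (a,b) in [((210,78),(320,128)),((320,128),(475,193))]:
  n=np.cross(R.T@Ki@np.array([*a,1.]),R.T@Ki@np.array([*b,1.]))
  S=CAM['side'];Rs=cv2.Rodrigues(S['rvec'])[0];os=-Rs.T@S['tvec']
  for uv in [(330,147),(280,170),(225,190),(200,207)]:
    d=Rs.T@np.linalg.inv(K(S))@np.array([*uv,1.]); t=n@(o-os)/(n@d); X=os+t*d; print(uv,X.round(3),W2G(X).round(0))
for z in (.1,.2,.25): print('vise jaw edge',z,W2G(unproj('top',(228,130),z)).round(0),W2G(unproj('top',(212,210),z)).round(0))
# vise front face corner side px (318,290)?
print(tri((207,215),(318,285)))
t0=env.observe(); print(t0['position'])
for g in [(-.190,0,0),(-.166,0,0)]:
    print(G2W(p,[g]))
E
```

```text
(330, 147) [ 0.534 -0.141  0.147] [-347. -124.  147.]
(280, 170) [0.636 0.081 0.159] [-102. -129.  159.]
(225, 190) [0.713 0.257 0.183] [  89. -129.  183.]
(200, 207) [0.745 0.317 0.171] [ 157. -134.  171.]
(330, 147) [ 0.538 -0.165  0.138] [-368. -136.  138.]
(280, 170) [0.638 0.076 0.156] [-107. -132.  156.]
(225, 190) [0.711 0.261 0.185] [  92. -125.  185.]
(200, 207) [0.741 0.323 0.175] [ 161. -128.  175.]
vise jaw edge 0.1 [211. -51. 100.] [163. 150. 100.]
vise jaw edge 0.2 [178. -34. 200.] [135. 147. 200.]
vise jaw edge 0.25 [162. -26. 250.] [120. 145. 250.]
[0.47497651 0.44572915 0.10827361]
[0.15978492 0.52624943 0.23130962]
[[0.48341181 0.05212877 0.        ]]
[[0.4929483  0.07415275 0.        ]]
```

Call:
{"fn": "carry_out", "kwargs": {
  "plan": [
    [[0, 0, 0], [0, 10.7, 0], 0.035],
    [[0, 0, 0], [0, 10.7, 0], 0.035],
    [[0, 0, 0], [0, 10.7, 0], 0.035],
    [[0, 0, 0], [0, 10.7, 0], 0.035],
    [[0, 0, 0], [0, 10.7, 0], 0.035],
    [[0, 0, 0], [0, 10.7, 0], 0.035],
    [[0, 0, 0], [0, 10.7, 0], 0.035],
    [[0, 0, 0], [0, 10.7, 0], 0.035]
  ]
}}

```text
time_s: 1.75
position: [0.1598, 0.5262, 0.2313]
tool_rot: [[0.975, -0.0, 0.222], [-0.222, -0.0, 0.975], [-0.0, -1.0, -0.0]]
ft_force: [-0.2, 0.5, 0.5]
grip_width: 0.0349
```

Call:
{"fn": "carry_out", "kwargs": {
  "plan": [
    [[0, 0, 0], [0, 10.6, 0], 0.035],
    [[0.0485, 0, -0.0307], [0, 0, 0], 0.035],
    [[0.0485, 0, -0.0307], [0, 0, 0], 0.035],
    [[0.0485, 0, -0.0307], [0, 0, 0], 0.035],
    [[0.0485, 0, -0.0307], [0, 0, 0], 0.035],
    [[0.0485, 0, -0.0307], [0, 0, 0], 0.035],
    [[0.0485, 0, -0.0307], [0, 0, 0], 0.035],
    [[0.0485, 0, -0.0307], [0, 0, 0], 0.035]
  ]
}}

```text
time_s: 2.75
position: [0.3887, 0.1938, 0.2316]
tool_rot: [[0.92, 0.001, 0.392], [-0.392, 0.0, 0.92], [0.001, -1.0, 0.0]]
ft_force: [0.4, 2.0, -0.5]
grip_width: 0.0345
```

Call:
{"fn": "carry_out", "kwargs": {
  "plan": [
    [[0.0485, 0, -0.0307], [0, 0, 0], 0.035],
    [[0.0485, 0, -0.0307], [0, 0, 0], 0.035],
    [[0.0485, 0, -0.0307], [0, 0, 0], 0.035],
    [[0, 0, 0], [0, 0, 0], 0.035]
  ]
}}

```text
time_s: 3.25
position: [0.4872, 0.0508, 0.2309]
tool_rot: [[0.918, -0.0, 0.396], [-0.396, -0.0, 0.918], [0.0, -1.0, -0.0]]
ft_force: [-0.1, 0.4, 0.4]
grip_width: 0.0351
```

```bash
cat >> h.py <<'E'
p=np.array([0.55890903,0.22648522,1.16216494])
def W2G(P):
    d=np.array(P)-[p[0],p[1],0]; c,s=np.cos(p[2]),np.sin(p[2]); return np.array([c*d[0]+s*d[1],-s*d[0]+c*d[1],d[2]])*1000
E
python3 - <<'E'
from h import *
s=env.observe(); print(s['time_s'],s['position'],W2G(s['position']),s['tool_rot'].round(3),s['ft_force'])
for n in ['side','wrist']:
    d=env.get_image(n); save(d,n+'1')
E
```

```text
3.25 [0.48716422 0.05076256 0.23087208] [-189.76269345   -3.98632836  230.87208494] [[ 0.918 -0.     0.396]
 [-0.396 -0.     0.918]
 [ 0.    -1.    -0.   ]] [-0.10415913  0.44755569  0.41752797]
```

View pics/wrist1.png

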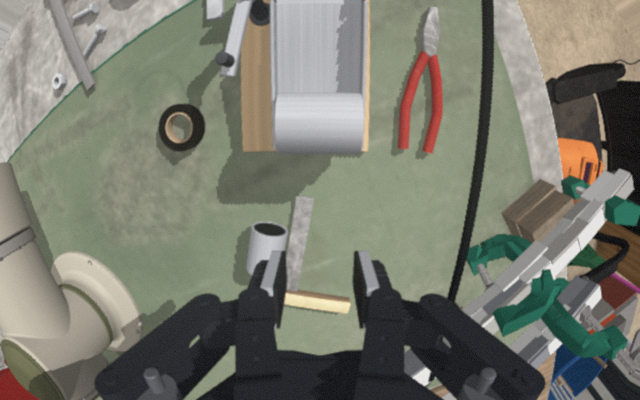

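View pics/side1.png

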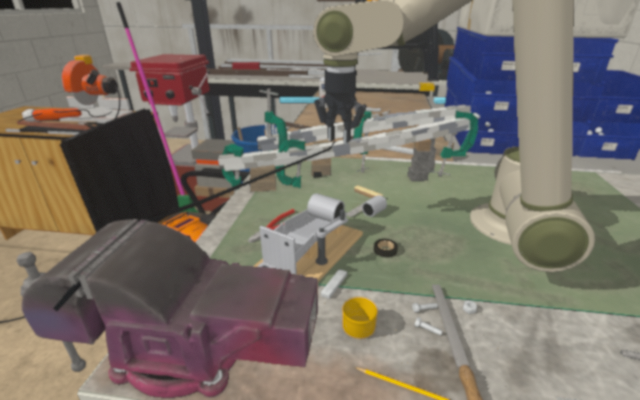

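The wrist view shows the gutter and pipe centred on column 320, square to the tool. The big pipe is at (319,123), and the look-alike and try square lie below the fingers with enough clearance. Now I'll descend behind the low end.

Call:
{"fn": "carry_out", "kwargs": {
  "plan": [
    [[-0.002, 0.044, 0], [0, 0, 0], 0.035],
    [[0, 0.044, 0], [0, 0, 0], 0.035],
    [[0, 0.044, 0], [0, 0, 0], 0.035],
    [[0, 0.043, 0], [0, 0, 0], 0.035],
    [[0, 0, 0], [0, 0, 0], 0.035]
  ]
}}

```text
time_s: 3.98
position: [0.4818, 0.0557, 0.0548]
tool_rot: [[0.921, -0.005, 0.391], [-0.391, 0.001, 0.921], [-0.005, -1.0, -0.001]]
ft_force: [-0.0, 0.2, 0.4]
grip_width: 0.0347
```

```bash
python3 - <<'E'
from h import *
s=env.observe(); print(s['time_s'],s['position'],W2G(s['position']),s['ft_force'])
d=env.get_image('wrist'); save(d,'wrist2')
d=env.get_image('side'); 
cv2.imwrite('pics/side2.png',cv2.resize(cv2.cvtColor(d['image'],cv2.COLOR_RGB2BGR)[120:280,230:430],None,fx=3.6,fy=3.6,interpolation=cv2.INTER_CUBIC))
E
```

```text
3.975 [0.48177874 0.05572184 0.05484959] [-187.3516759     2.92633154   54.84959333] [-0.02164712  0.15026573  0.42424531]
```

View pics/wrist2.png

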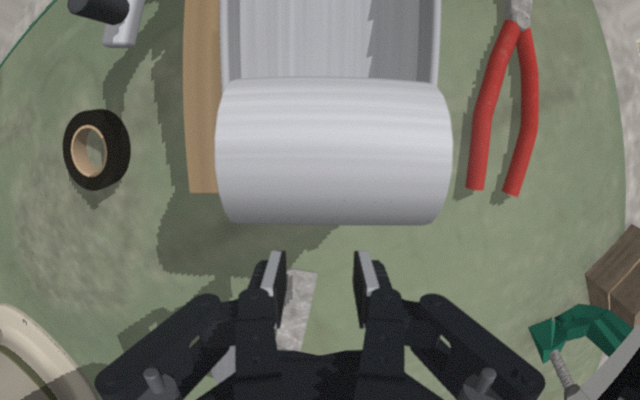

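View pics/side2.png

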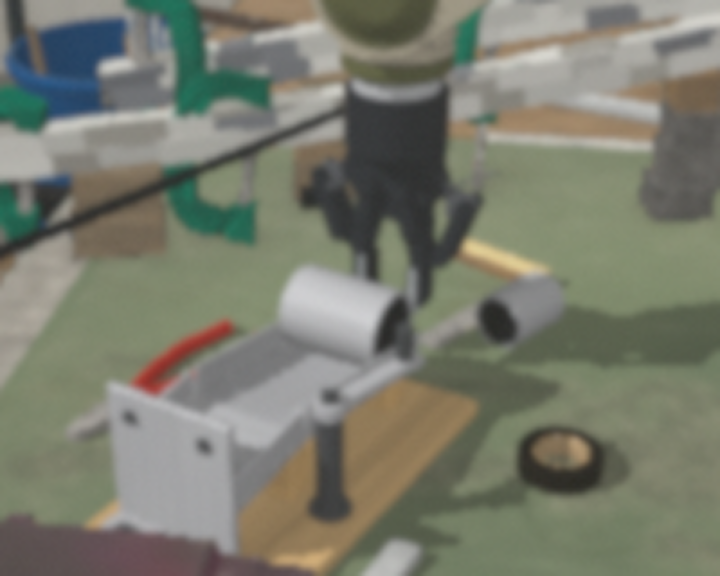

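Call:
{"fn": "carry_out", "kwargs": {
  "plan": [
    [[0.004, 0, 0.008], [0, 0, 0], 0.035],
    [[0, 0, 0.008], [0, 0, 0], 0.035],
    [[0, -0.0012, 0.008], [0, 0, 0], 0.035],
    [[0, -0.0012, 0.008], [0, 0, 0], 0.035],
    [[0, -0.0012, 0.008], [0, 0, 0], 0.035],
    [[0, -0.0012, 0.008], [0, 0, 0], 0.035],
    [[0, 0, 0], [0, 0, 0], 0.035]
  ]
}}

```text
time_s: 4.95
position: [0.5064, 0.0976, 0.0612]
tool_rot: [[0.92, 0.0, 0.392], [-0.392, 0.0, 0.92], [0.0, -1.0, 0.0]]
ft_force: [-1.1, 0.1, 0.9]
grip_width: 0.0346
```

```bash
python3 - <<'E'
from h import *
s=env.observe(); print(s['time_s'],s['position'],W2G(s['position']),s['ft_force'])
d=env.get_image('wrist'); save(d,'wrist3')
E
```

```text
4.95 [0.50642514 0.09755142 0.06115818] [-139.17277559   -3.06967374   61.15817792] [-1.06489178  0.07653869  0.91421776]
```

View pics/wrist3.png

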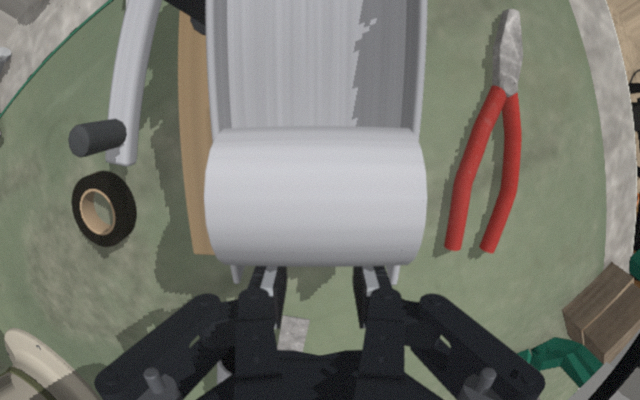

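Call:
{"fn": "carry_out", "kwargs": {
  "plan": [
    [[0, -0.0014, 0.009], [0, 0, 0], 0.035],
    [[0, -0.0014, 0.01], [0, 0, 0], 0.035],
    [[0, -0.0014, 0.01], [0, 0, 0], 0.035],
    [[0, -0.0014, 0.01], [0, 0, 0], 0.035],
    [[0, -0.0014, 0.01], [0, 0, 0], 0.035],
    [[0, -0.0014, 0.01], [0, 0, 0], 0.035],
    [[0, -0.0014, 0.01], [0, 0, 0], 0.035],
    [[0, -0.0014, 0.008], [0, 0, 0], 0.035]
  ]
}}

```text
time_s: 6.0
position: [0.5366, 0.1685, 0.0724]
tool_rot: [[0.92, 0.0, 0.392], [-0.392, 0.0, 0.92], [0.0, -1.0, 0.0]]
ft_force: [-0.6, -0.8, 0.9]
grip_width: 0.0349
```

```bash
python3 - <<'E'
from h import *
s=env.observe(); print(s['time_s'],s['position'],W2G(s['position']),s['ft_force'])
d=env.get_image('wrist'); save(d,'wrist4')
E
```

```text
6.0 [0.53664341 0.16846862 0.07240291] [-62.08716497  -2.62072309  72.4029071 ] [-0.62587123 -0.75552599  0.93296198]
```

View pics/wrist4.png

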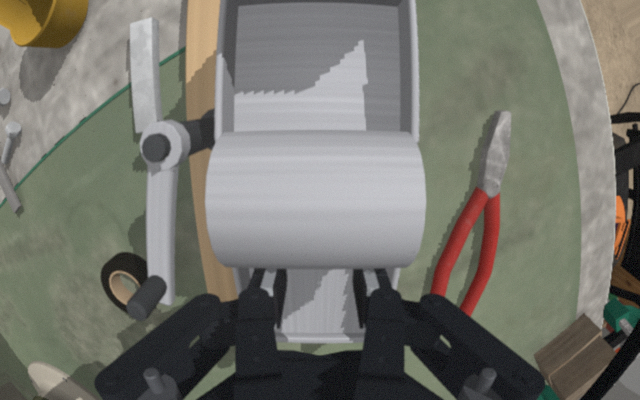

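Call:
{"fn": "carry_out", "kwargs": {
  "plan": [
    [[0, -0.001, 0.007], [0, 0, 0], 0.035],
    [[0, -0.001, 0.007], [0, 0, 0], 0.035],
    [[0, -0.001, 0.007], [0, 0, 0], 0.035],
    [[0, 0, 0.007], [0, 0, 0], 0.035],
    [[0, 0, 0.007], [0, 0, 0], 0.035],
    [[0, 0, 0.007], [0, 0, 0], 0.035],
    [[0, 0, 0.005], [0, 0, 0], 0.035],
    [[0, 0, 0.003], [0, 0, 0], 0.035]
  ]
}}

```text
time_s: 7.05
position: [0.5561, 0.2141, 0.0753]
tool_rot: [[0.92, 0.0, 0.392], [-0.392, -0.0, 0.92], [0.0, -1.0, -0.0]]
ft_force: [-0.4, 0.1, 0.8]
grip_width: 0.0347
```

```bash
python3 - <<'E'
from h import *
s=env.observe(); print(s['time_s'],s['position'],W2G(s['position']),s['ft_force'])
d=env.get_image('wrist'); save(d,'wrist5')
E
```

```text
7.05 [0.55609643 0.21414112 0.07528963] [-12.44535217  -2.32394904  75.28963197] [-0.44803578  0.11275761  0.81850462]
```

View pics/wrist5.png

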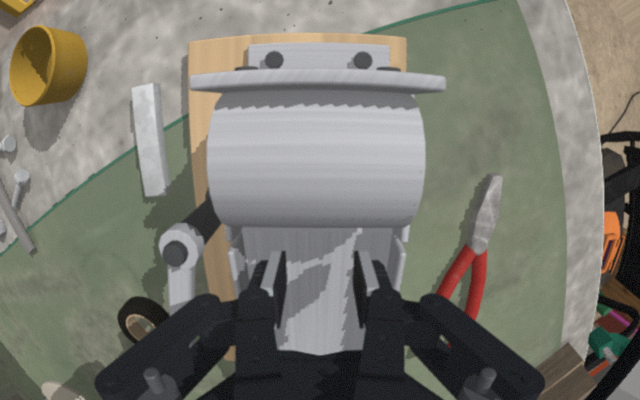

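The pipe has rolled over the crest and rests against the stop plate (wrist pixel (317,160)). I'll lift clear, shut the fingers and move outside the keeper arm.

Call:
{"fn": "carry_out", "kwargs": {
  "plan": [
    [[0, -0.005, -0.006], [0, 0, 0], 0.035],
    [[0, -0.05, 0], [0, 0, 0], 0.035],
    [[0, -0.05, 0], [0, 0, 0], 0.035],
    [[0, 0, 0], [0, 0, 0], 0.0],
    [[-0.04, 0, -0.011], [0, 0, 0], 0.0],
    [[-0.04, 0, -0.011], [0, 0, 0], 0.0],
    [[-0.038, 0, -0.011], [0, 0, 0], 0.0],
    [[0, 0, 0], [0, 0, 0], 0.0]
  ]
}}

```text
time_s: 8.1
position: [0.4297, 0.2242, 0.1801]
tool_rot: [[0.92, -0.002, 0.391], [-0.391, -0.0, 0.92], [-0.001, -1.0, -0.001]]
ft_force: [0.7, -0.0, -0.5]
grip_width: 0.0001
```

```bash
python3 - <<'E'
from h import *
s=env.observe(); print(s['time_s'],s['position'],W2G(s['position']),s['ft_force'],s['grip_width'])
d=env.get_image('wrist'); save(d,'wrist6')
d=env.get_image('top'); save(d,'top6')
d=env.get_image('side'); cv2.imwrite('pics/side6.png',cv2.resize(cv2.cvtColor(d['image'],cv2.COLOR_RGB2BGR)[120:280,230:430],None,fx=3.6,fy=3.6,interpolation=cv2.INTER_CUBIC))
E
```

```text
8.1 [0.42967288 0.22416766 0.18010038] [-53.47921837 117.67466191 180.1003798 ] [ 0.70420695 -0.03058296 -0.48743938] 6.602727634486e-05
```

View pics/wrist6.png

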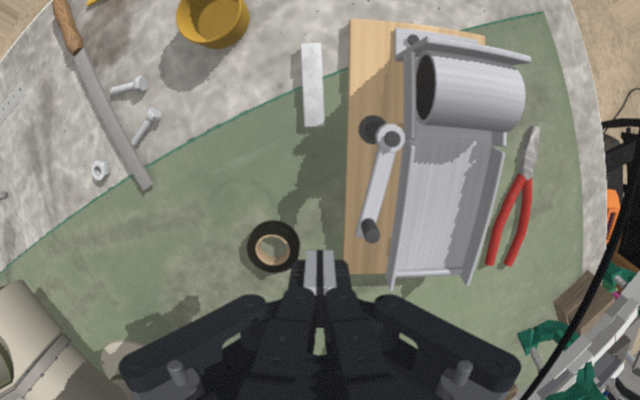

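View pics/side6.png

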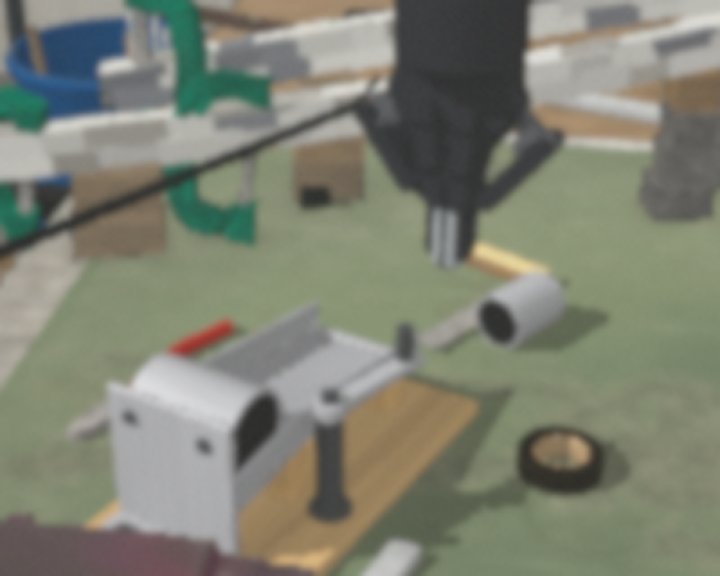

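Call:
{"fn": "carry_out", "kwargs": {
  "plan": [
    [[0, 0.03, 0], [0, 0, 0], 0.0],
    [[0, 0.03, 0], [0, 0, 0], 0.0],
    [[0, 0.028, 0], [0, 0, 0], 0.0],
    [[0, 0, 0], [0, 0, 0], 0.0]
  ]
}}

```text
time_s: 8.75
position: [0.4321, 0.2237, 0.0907]
tool_rot: [[0.92, -0.004, 0.393], [-0.393, -0.001, 0.92], [-0.003, -1.0, -0.002]]
ft_force: [0.6, -0.6, 0.3]
grip_width: -0.0001
```

```bash
python3 - <<'E'
from h import *
s=env.observe(); g=W2G(s['position']); print(s['time_s'],g,s['ft_force'])
for r in [62]:
  for a in [1.775,1.6,1.4,1.2,1.0,.8,.6,.4,.2,.1,0,-.03]:
    n=np.array([-np.cos(a),np.sin(a)]); e=np.array([-np.sin(a),-np.cos(a)])
    c=np.array([4,66])+r*e+n*(7+14.5*abs(n[1])+11*abs(n[0])); print(a,c.round(1),'tool x,z from now',(g[1]-c[1]).round(1),(c[0]-g[0]).round(1))
E
```

```text
8.75 [-52.97031845 115.28752892  90.68193377] [ 0.5854069  -0.59980579  0.26311804]
1.775 [-52.  101.5] tool x,z from now 13.8 1.0
1.6 [-57.3  89.6] tool x,z from now 25.7 -4.4
1.4 [-61.   78.3] tool x,z from now 37.0 -8.1
1.2 [-62.7  66.4] tool x,z from now 48.9 -9.7
1.0 [-61.8  53.7] tool x,z from now 61.6 -8.8
0.8 [-57.9  40.8] tool x,z from now 74.5 -5.0
0.6 [-51.   28.5] tool x,z from now 86.8 1.9
0.4 [-41.1  17.8] tool x,z from now 97.5 11.8
0.2 [-28.6   9.3] tool x,z from now 105.9 24.4
0.1 [-21.5   6.2] tool x,z from now 109.0 31.5
0 [-14.   4.] tool x,z from now 111.3 39.0
-0.03 [-12.6   3.5] tool x,z from now 111.8 40.4
```

Call:
{"fn": "carry_out", "kwargs": {
  "plan": [
    [[0.014, 0, 0.001], [0, 0, 0], 0.0],
    [[0.012, 0, -0.005], [0, 0, 0], 0.0],
    [[0.011, 0, -0.004], [0, 0, 0], 0.0],
    [[0.012, 0, -0.002], [0, 0, 0], 0.0],
    [[0.013, 0, 0.001], [0, 0, 0], 0.0],
    [[0.013, 0, 0.004], [0, 0, 0], 0.0],
    [[0.012, 0, 0.007], [0, 0, 0], 0.0],
    [[0, 0, 0], [0, 0, 0], 0.0]
  ]
}}

```text
time_s: 9.75
position: [0.5141, 0.1918, 0.0922]
tool_rot: [[0.92, 0.001, 0.392], [-0.392, -0.0, 0.92], [0.001, -1.0, 0.0]]
ft_force: [-1.4, 0.3, 0.9]
grip_width: 0.0003
```

```bash
python3 - <<'E'
from h import *
s=env.observe(); print(s['time_s'],W2G(s['position']),s['ft_force'],s['grip_width'])
d=env.get_image('wrist'); save(d,'wrist7')
E
```

```text
9.75 [-49.61925395  27.32001277  92.15067628] [-1.41279156  0.32247579  0.92729291] 0.00033308779999469926
```

View pics/wrist7.png

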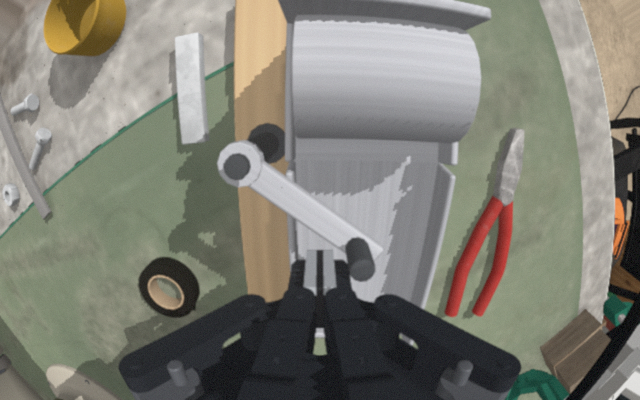

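Call:
{"fn": "carry_out", "kwargs": {
  "plan": [
    [[0.009, 0, 0.008], [0, 0, 0], 0.0],
    [[0.005, 0, 0.007], [0, 0, 0], 0.0],
    [[0.004, 0, 0.007], [0, 0, 0], 0.0],
    [[0.003, 0, 0.006], [0, 0, 0], 0.0],
    [[0.002, 0, 0.005], [0, 0, 0], 0.0],
    [[0, 0, 0], [0, 0, 0], 0.0]
  ]
}}

```text
time_s: 10.55
position: [0.5474, 0.2136, 0.0923]
tool_rot: [[0.92, 0.001, 0.392], [-0.392, 0.0, 0.92], [0.0, -1.0, 0.0]]
ft_force: [-0.5, 1.1, -0.2]
grip_width: -0.0001
```

```bash
python3 - <<'E'
from h import *
s=env.observe(); print(s['time_s'],W2G(s['position']),s['ft_force'],s['grip_width'])
d=env.get_image('wrist'); save(d,'wrist8')
E
```

```text
10.55 [-16.44063086   5.44566797  92.27204682] [-0.54521612  1.05187629 -0.23975791] -7.229217732710129e-05
```

View pics/wrist8.png

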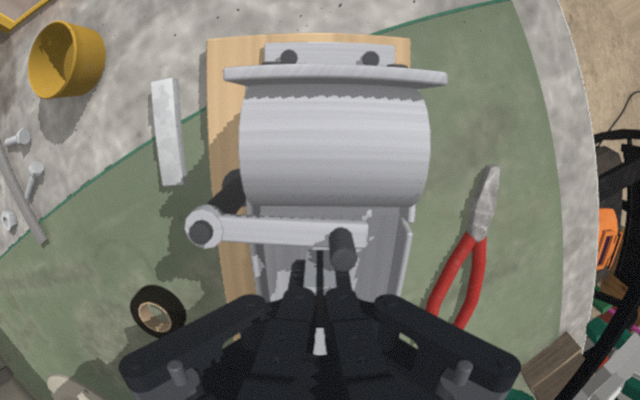

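Call:
{"fn": "carry_out", "kwargs": {
  "plan": [
    [[0, 0, 0.002], [0, 0, 0], 0.0],
    [[0, 0, 0.0015], [0, 0, 0], 0.0],
    [[0, 0, 0], [0, 0, 0], 0.0]
  ]
}}

```text
time_s: 10.98
position: [0.5486, 0.2165, 0.0924]
tool_rot: [[0.92, 0.0, 0.392], [-0.392, -0.0, 0.92], [0.0, -1.0, 0.0]]
ft_force: [1.1, -0.5, 0.2]
grip_width: -0.0002
```

Call:
{"fn": "carry_out", "kwargs": {
  "plan": [
    [[0, 0, 0.0015], [0, 0, 0], 0.0],
    [[0, 0, 0], [0, 0, 0], 0.0]
  ]
}}

```text
time_s: 11.22
position: [0.5488, 0.217, 0.0923]
tool_rot: [[0.92, -0.001, 0.392], [-0.392, -0.002, 0.92], [-0.0, -1.0, -0.002]]
ft_force: [-2.1, -6.2, 2.6]
grip_width: -0.0001
```

Reaction is now about 6.5 N along the gutter, so the arm seems to be at its end stop. I'll add a small extra push to confirm, then look.

Call:
{"fn": "carry_out", "kwargs": {
  "plan": [
    [[0, 0, 0.001], [0, 0, 0], 0.0],
    [[0, 0, 0], [0, 0, 0], 0.0]
  ]
}}

```text
time_s: 11.48
position: [0.5489, 0.2172, 0.0922]
tool_rot: [[0.92, -0.002, 0.392], [-0.392, -0.003, 0.92], [-0.001, -1.0, -0.004]]
ft_force: [-2.5, -10.1, 3.2]
grip_width: -0.0003
```

```bash
python3 - <<'E'
from h import *
s=env.observe(); print(s['time_s'],W2G(s['position']),s['ft_force'],s['grip_width'])
d=env.get_image('wrist'); save(d,'wrist9')
E
```

```text
11.475 [-12.53941186   5.52778141  92.22773477] [ -2.49816271 -10.05019284   3.16725483] -0.00034553604813903407
```

View pics/wrist9.png

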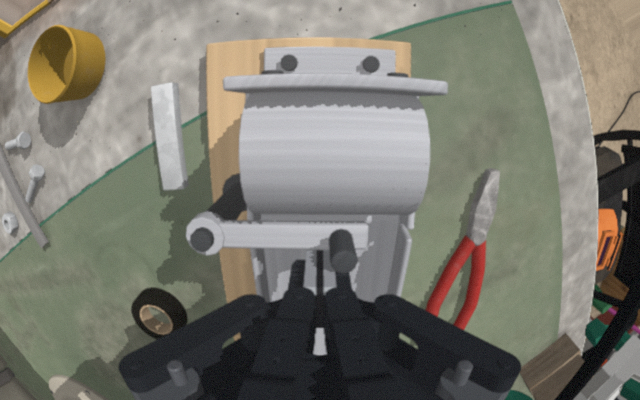

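The arm is straight across from (205,237) to (368,235), and the force rises stiffly, so it is on its end stop. I'll back off, lift away and check.

Call:
{"fn": "carry_out", "kwargs": {
  "plan": [
    [[0, 0, -0.005], [0, 0, 0], 0.0],
    [[0, 0, -0.02], [0, 0, 0], 0.0],
    [[0, -0.03, 0], [0, 0, 0], 0.0],
    [[0, -0.05, 0], [0, 0, 0], 0.0],
    [[0, -0.03, 0], [0, 0, 0], 0.0],
    [[-0.06, 0, -0.01], [0, 0, 0], 0.0],
    [[-0.06, 0, -0.01], [0, 0, 0], 0.0],
    [[0, 0, 0], [0, 0, 0], 0.0]
  ]
}}

```text
time_s: 12.52
position: [0.4178, 0.2254, 0.2027]
tool_rot: [[0.921, -0.001, 0.39], [-0.39, 0.001, 0.921], [-0.001, -1.0, 0.0]]
ft_force: [1.2, -0.6, -0.4]
grip_width: -0.0
```

```bash
python3 - <<'E'
from h import *
s=env.observe(); print(s['time_s'],W2G(s['position']),s['ft_force'])
im={}
for n in ['top','side']:
    d=env.get_image(n); im[n]=cv2.cvtColor(d['image'],cv2.COLOR_RGB2BGR)
b=im['top'].copy()
cv2.imwrite('pics/top10.png',cv2.resize(b[130:280,230:450],None,fx=3.6,fy=3.6,interpolation=cv2.INTER_CUBIC))
cv2.imwrite('pics/side10.png',cv2.resize(im['side'][170:310,230:430],None,fx=4,fy=4,interpolation=cv2.INTER_CUBIC))
print('expected crop px: top pivot,peg,seat', (proj('top',G2W(p,[(.004,.066,.1),(.004,-.004,.12),(.045,0,.085)]))-[230,130])*3.6)
print('side pivot,peg,seat', (proj('side',G2W(p,[(.004,.066,.1),(.004,-.004,.12),(.045,0,.085)]))-[230,170])*4)
E
```

```text
12.525 [-57.05864306 129.0272044  202.68747353] [ 1.2123086  -0.56942197 -0.3583663 ]
expected crop px: top pivot,peg,seat [[194.70011653 266.18912153]
 [233.20142514 169.54431552]
 [181.20103659 160.21966132]]
side pivot,peg,seat [[367.08021333 237.89154837]
 [262.8979194  173.04773512]
 [228.15926304 260.53167791]]
```

View pics/top10.png

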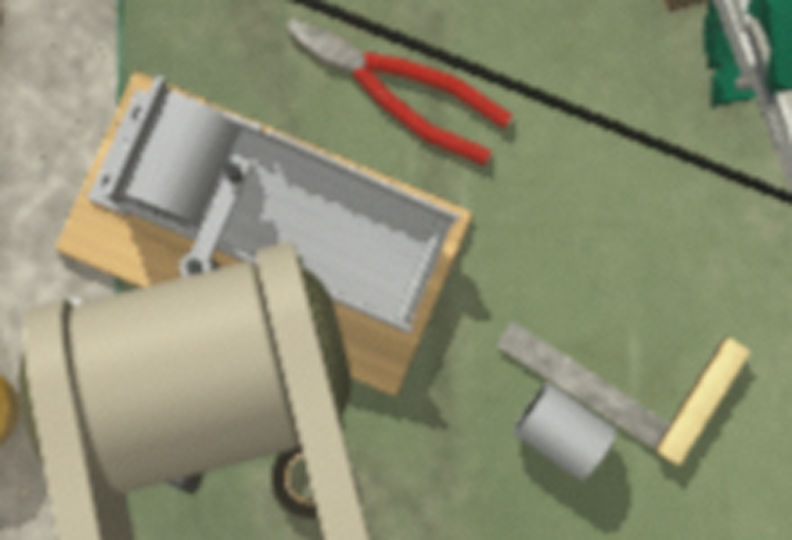

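View pics/side10.png

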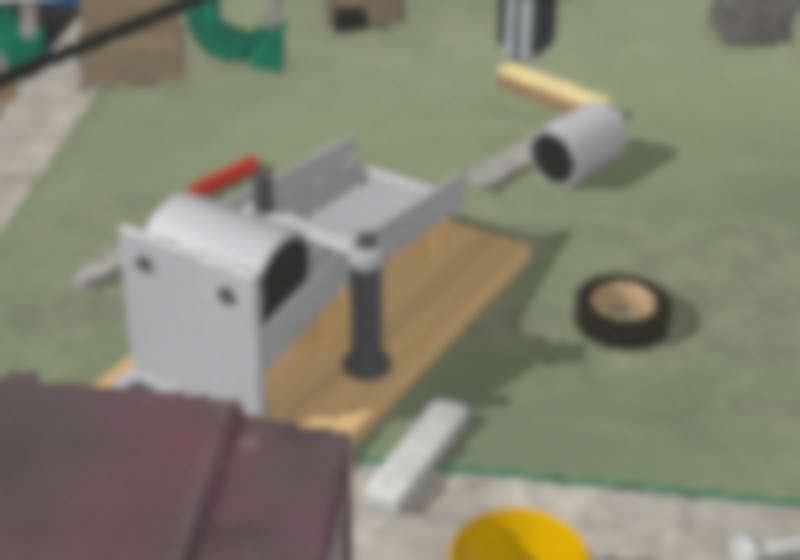

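Both views agree. The peg is at crop (235,172) in the top view and (263,172) in the side view, within about 1 mm of the closed position. The pipe is against the stop plate and the bystanders haven't moved. Handing in.

```bash
python3 -c "
from rig import env
print(env.close_job()); print(env.observe()['time_s'])"
```

```text
the job is handed in; nothing more can be done
None
the job is handed in; nothing more can be done
```

The job is done and handed in after about 12.6 s. The pipe rests in the dip against the stop plate, and the keeper arm is closed across the gutter behind it.

- **Pipe:** I pushed the larger pipe, the one in the gutter, up the slope with two part-open fingertips. Past the crest it rolled to the stop by itself.
- **Keeper:** With the fingers shut, I swung the arm across until it met its end stop. The reaction there rose from about 6 N to about 10 N over the last 1 mm of commanded push, with almost no movement. I then backed off and lifted clear.
- **Last checks:** In the top and side pictures the peg lies within about 1 mm of where it should be when closed. The pliers, try square, offcut and tape look where they were, though in the last top picture the robot arm hid the offcut and part of the tape; both show in the side picture.
- **Disagreement:** My gutter position from the fixed cameras and the wrist picture differed by about 2 to 4 mm sideways. I steered between the two, and nothing touched the walls as far as I could see.

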